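# Show a guest which spice jar and which cup to use

## Robot

A 6-joint arm with a two-finger parallel gripper is mounted at the origin on the work surface; the furniture and walls round the work are solid. World frame = base frame: x ahead of the robot, y to its left, z up, the work surface at z = 0. Lengths are in m, angles in rad, forces in N, time in s.
With the tool pointing down it reaches from about 0.425 to 0.925 m from the base axis. Payload 12.5 kg.
Tool frame: the origin (TCP) lies between the finger pads, 19 mm behind the fingertips; this is the grasp point; z points along the fingers, y is the line along which they close (so a half turn about z gives the same grasp; the last joint's range is limited). The gripper opens to 85 mm and grips with 20 to 120 N. Pads are 22 mm wide; open, the fingers measure 114 mm over their backs; the gripper's body (76 mm by 85 mm) begins 54 mm behind the grasp point. The pads swing forward as they close: fully open they stand 13 mm farther back than shut.
Start: joints at [1.119, 0.491, 1.559, -0, 1.092, -0.106], TCP at [0.212, 0.588, 0.25] pointing down, gripper open.
Joint ranges: [-3.1, 3.1], [-0.84, 2.19], [0.05, 2.79], [-1.13, 4.28], [0.06, 2.93], [-2.69, 2.69]. Speed limits (rad/s): [2.22, 2.22, 2.79, 3.14, 3.14, 3.14].

## Interface

Orientations are given as a unit quaternion [w, x, y, z].
In Python, from cell import manip, optics, spot_in, cut_out, spot_point gives the robot as it stands. The module is installed in compiled form; this text tells all that it offers.
- The arm moves only by the tool apply_moves, never from a script. Its argument "series" is a list of rows, each a list of 4 numbers: the shift along the tool's x, y, z in mm, then the turn about the tool's z in rad. In form: [[tx, ty, tz, twist], ...]. A call has 1 to 5 rows; each row shifts and turns the commanded pose from where the row before left it, along the tool's axes as they then stand; what a row does not reach is not made up. A row lasts 1/10 s, in which the tool goes at most 50 mm and 8.59 degrees, less where a joint would pass 70% of its speed; a pose out of reach is approached as far as the arm can. A call with a gripper value outside its range is refused whole. "grip" is the finger opening in mm, from 0 to 85.4, set as the call begins (left out, the last holds). The fingers move at their own pace and stop on an object; "force" is the grip in N (left out, the last holds). Time passes only in rows, so rows that do not move let the fingers close. It gives the time, the measured TCP pose, the force, the opening and the grip force at its end, in the units of the state.
- manip.read_state(): the state, without advancing time (a new reading comes with each control period).
- optics.capture(name): name is "scene" or "top" or "wrist"; returns (picture, depth): 480x640x3 uint8, red, green, blue; 480x640 float32, m along the optical axis (not along the pixel's ray), 0 where there is no reading.
- optics.calibration(name): a dict with "fx", "fy", "cx", "cy" (pixels), "pose" (4x4, takes a point from camera to world coordinates). Camera axes: x right, y up, looking along -z (the intrinsics and any distortion apply to the point x, -y, -z); pixel columns grow to the right and rows downward; lengths in m; the calibration is good to about 2 mm. A picture is of the moment at which its call begins: read the wrist's pose just before it. calibration takes no time and is no camera call; for the wrist camera it gives the pose at the moment of the call.
- manip.job_done(): hands the job in; it is judged then, once.
Trained networks look in the newest picture that a camera, given by its name, has taken for a name from the list of things; names that differ only in an ending like _2 or _b are one class to them, and where a whole thing is asked for, a point or a joint stands for the part that bears it (a point fixed in the world has none). Each returns a list of dicts, best first, with "conf" (0 to 1); they miss things now and then, are a little off and sometimes report something else, mostly with a low value. They report only what shows in the picture. A call takes as long as a camera call.
- spot_in(camera, target): "rect" ([left, top, right, bottom] in pixels, round what is visible of it).
- cut_out(camera, target): "region" (480x640 bool, what is visible of it) and "rect" ([left, top, right, bottom] in pixels, round what is visible of it).
- spot_point(camera, target): "at" ([column, row] in pixels: a listed point, or the origin of a listed thing).
The state is a dict: "time": time; "joint_pos": joint angles; "dq": joint speeds; "joint_torque": joint torques, N m; "position": TCP position; "tcp_rot": TCP orientation; "force": force on the tool from outside, world axes, zero at the start; "moment": the same for the moment, N m; "gripper_width": finger opening in m; "finger_force": force on a finger pad.
Only numpy, scipy, OpenCV 4.12 (cv2) and the standard library are available. Lean on these libraries where they do the work, as an engineer would, in place of code of your own. Each camera call takes 0.05 s, during which the arm holds its last target. There are 200 camera calls.

## Task

A guest is helping with the cooking and asks which things to take: show them by pointing, touching nothing. Point first at the middle one of the three spice jars that stand in a row, then at the small espresso cup (not the big mug): each time bring the fingertips two or three centimetres above the middle of its top and keep still there for a good two seconds. Point at nothing else, carry the hand high above the things on the way, and finish with the hand drawn a good 15 cm away from the cup.

Things in the scene. Friction and masses are not known exactly. Their poses are not given: they have to be found in the camera images.
- jar_mid: a clear glass spice jar with a round screw cap, 45 mm in diameter, 106 mm tall, loose; origin: centre of its underside, z up. The middle one of three equal jars in a straight row (80 mm from each jar to the next): the first thing to point at.
- jar_mid_top (a point): Centre of the top face of the middle jar's cap, 106 mm above the table.
- jar_left: a clear glass spice jar with a round screw cap, 45 mm in diameter, 106 mm tall, loose; origin: centre of its underside, z up. One end of the row (the end on the robot's left); a bystander.
- jar_left_top (a point): Centre of the top face of that jar's cap, 106 mm above the table.
- jar_right: a clear glass spice jar with a round screw cap, 45 mm in diameter, 106 mm tall, loose; origin: centre of its underside, z up. The other end of the row (on the robot's right); a bystander.
- jar_right_top (a point): Centre of the top face of that jar's cap, 106 mm above the table.
- small_cup: Small white espresso cup, 58 mm in diameter, 56 mm tall, with a ring handle at its -y side (87 mm over all), standing upright, loose; origin under the middle of cup and handle together, on its underside, z up. The second thing to point at.
- small_cup_top (a point): Middle of the small cup's round mouth, at the height of its rim (56 mm above the table), on the cup's own axis (14 mm from the body's origin, away from the handle).
- big_mug: Big mug, 80 mm in diameter, 102 mm tall, with a handle at its -y side (115 mm over all), loose; origin under the middle of mug and handle together, z up. A bystander.
- big_mug_top (a point): Middle of the mug's round mouth at the height of its rim, 102 mm above the table. No other loose or fixed thing on the table is taller than 106 mm.

How it is judged:
On the way, in this order (a step that is already met when the one before it is completed fails the run):
1. the hand points at the middle jar: tool point within 20 mm of the vertical through the middle of its cap and 8 to 75 mm above it, for 1.5 s without a break (horizontal distance between the grasp point and jar_mid_top below 0.02 m and z of the grasp point in the frame of jar_mid_top between 0.008 and 0.075 m), for 1.5 s.
2. then the hand points at the small cup: tool point within 20 mm of the vertical through the middle of its mouth and 8 to 75 mm above the rim, for 1.5 s without a break (horizontal distance between the grasp point and small_cup_top below 0.02 m and z of the grasp point in the frame of small_cup_top between 0.008 and 0.075 m), for 1.5 s.
At the end, for the whole second after the job is handed in: The tool point is more than 12 cm from the middle of the cup's mouth; the three jars, the cup and the mug stand at rest, upright (within 0.1 rad) and within 10 mm of where they stood (distance between the grasp point and small_cup_top above 0.12 m and distance of each of jar_mid, jar_left, jar_right, small_cup, big_mug from where it was at the start of the episode below 0.01 m and angle between each of jar_mid, jar_left, jar_right, small_cup, big_mug's own z axis and vertical below 0.1 rad and linear speed of each of jar_mid, jar_left, jar_right, small_cup, big_mug below 0.02 m/s); the robot touches nothing.
It fails at once if the hand or arm touches a jar, the cup or the mug (contact force between any of the fingers, the arm and jar_mid above 0.3 N or contact force between any of the fingers, the arm and jar_left above 0.3 N or contact force between any of the fingers, the arm and jar_right above 0.3 N or contact force between any of the fingers, the arm and small_cup above 0.3 N or contact force between any of the fingers, the arm and big_mug above 0.3 N).
It fails at once if the hand or arm touches the table or anything else (contact force between any of the fingers, the arm and anything else above 0.5 N).
It fails at once if the hand points at a wrong thing (an outer jar or the mug): tool point within 20 mm of the vertical through the middle of its top and less than 75 mm above it ((horizontal distance between the grasp point and jar_left_top below 0.02 m and z of the grasp point in the frame of jar_left_top between -0.05 and 0.075 m) or (horizontal distance between the grasp point and jar_right_top below 0.02 m and z of the grasp point in the frame of jar_right_top between -0.05 and 0.075 m) or (horizontal distance between the grasp point and big_mug_top below 0.02 m and z of the grasp point in the frame of big_mug_top between -0.05 and 0.075 m)).
It fails at once if a jar, the cup or the mug is shifted by more than 10 mm or lifted (distance of any of jar_mid, jar_left, jar_right, small_cup, big_mug from where it was at the start of the episode above 0.01 m).
It also fails if it takes over 40 s, if anything falls off the work surface, if the arm or the gripper's body presses on something with over 40 N, if the wrist force passes 120 N, or if a joint passes its speed limit or range.

## Working session

There is one attempt and no reset: what is moved stays moved. The work goes in short steps, Python scripts to look and compute and a tool call to move; the robot and the scene stay as the last step left them, time stands still between calls to the robot, and variables do not carry over. Pictures are saved under pics/ and viewed, at most 10 in all, crops included, and the job is handed in when it is done.

Besides the shell and the picture viewer there is one more tool, called after "Emit:" as name([rows], argument=value, ...), one row to a line, values as JSON. apply_moves: Moves the arm, as the interface text tells. Its arguments: {"type":"object","properties":{"series":{"type":"array"},"grip":{"type":"number"},"force":{"type":"number"}},"required":["series"]}

```bash
mkdir -p pics; cat > h.py <<'E'
import numpy as np, cv2
from cell import manip, optics, spot_in, cut_out, spot_point
def ray(c,u,v):
    k=optics.calibration(c); P=np.array(k['pose'])
    d=P[:3,:3]@np.array([(u-k['cx'])/k['fx'],-(v-k['cy'])/k['fy'],-1]); return P[:3,3],d
def atz(c,u,v,z):
    o,d=ray(c,u,v); return o+d*(z-o[2])/d[2]
E
python3 - <<'E'
from h import *
s=manip.read_state(); print(s['time'],s['position'],s['tcp_rot'])
Z={'jar_left_top':.106,'jar_mid_top':.106,'jar_right_top':.106,'small_cup_top':.056,'big_mug_top':.102}
ims=[]
for c in ['top','scene']:
    im,d=optics.capture(c); im=im[:,:,::-1].copy()
    print(c,{k:v for k,v in optics.calibration(c).items() if k not in('pose',)}, np.array(optics.calibration(c)['pose'])[:3,3].round(2))
    for n,z in Z.items():
        for r in spot_point(c,n)[:4]:
            u,v=r['at']; dd=d[int(v),int(u)]; o,q=ray(c,u,v)
            print(c,n,round(r['conf'],2),np.round(r['at']),atz(c,u,v,z).round(3),'depthpt',(o+q*dd).round(3))
            if r['conf']>.4: cv2.circle(im,(int(u),int(v)),3,(0,0,255),1)
    cv2.imwrite(f'pics/{c}1.png',im)
E
```

```text
0.0 [0.21173697 0.58783888 0.24943509] [-1.48336115e-04  1.72018750e-01  9.85093529e-01 -5.16350040e-04]
top {'fx': 592.2556836506766, 'fy': 592.2556836506766, 'cx': 320.6272958419102, 'cy': 231.69310669949556} [0.36 0.36 0.95]
top jar_left_top 0.91 [340. 172.] [0.539 0.329 0.106] depthpt [0.539 0.329 0.104]
top jar_mid_top 0.72 [389. 170.] [0.544 0.258 0.106] depthpt [0.544 0.258 0.106]
top jar_right_top 0.58 [448. 164.] [0.555 0.172 0.106] depthpt [0.555 0.172 0.107]
top jar_right_top 0.36 [366. 284.] [0.378 0.289 0.106] depthpt [0.38  0.28  0.007]
top small_cup_top 0.79 [368. 289.] [0.372 0.282 0.056] depthpt [0.373 0.277 0.008]
top big_mug_top 0.88 [249. 170.] [0.538 0.461 0.102] depthpt [0.559 0.472 0.005]
scene {'fx': 435.1054223632094, 'fy': 435.1054223632094, 'cx': 316.36358049708883, 'cy': 242.58068543317475} [ 0.1  -0.2   0.64]
scene jar_left_top 0.69 [367. 232.] [0.544 0.333 0.106] depthpt [0.543 0.332 0.108]
scene jar_mid_top 0.6 [396. 253.] [0.552 0.25  0.106] depthpt [0.552 0.251 0.106]
scene jar_right_top 0.7 [428. 278.] [0.557 0.169 0.106] depthpt [0.557 0.169 0.106]
scene small_cup_top 0.57 [302. 297.] [0.368 0.287 0.056] depthpt [0.38  0.309 0.03 ]
scene big_mug_top 0.74 [330. 203.] [0.54  0.462 0.102] depthpt [0.558 0.491 0.079]
scene big_mug_top 0.65 [364. 272.] [0.473 0.245 0.102] depthpt [0.531 0.314 0.018]
scene big_mug_top 0.43 [326. 243.] [0.458 0.349 0.102] depthpt [0.51  0.43  0.023]
```

View pics/top1.png

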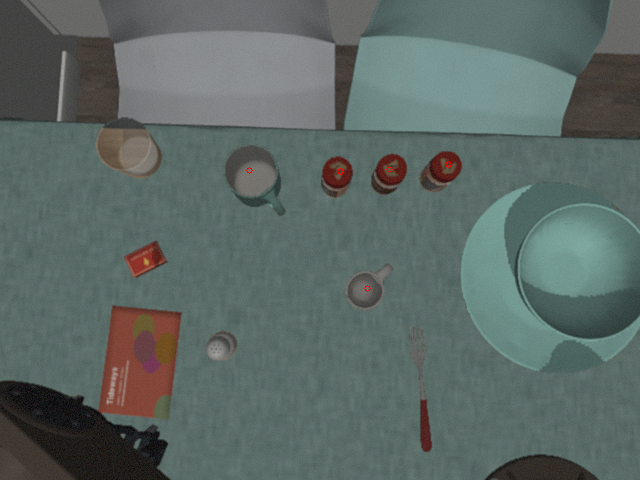

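View pics/scene1.png

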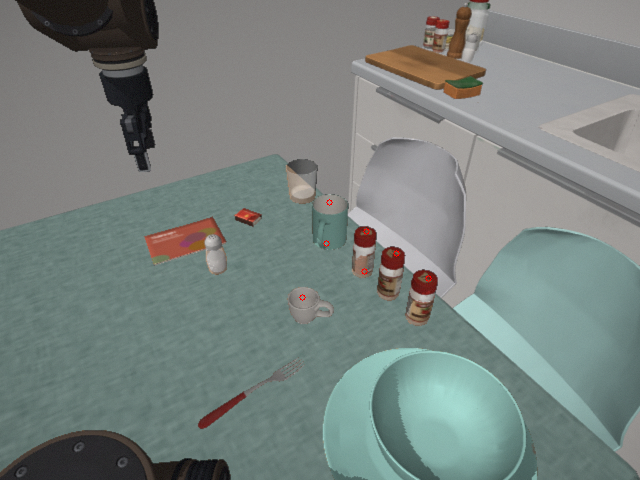

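The pictures match the networks. In the top view the caps are at (338,172), (389,170) and (446,165), the espresso cup mouth at about (365,289) and the mug at (250,170). The jar spacing measures about 80 mm. My targets are the middle jar at about (0.548, 0.252) and the cup at about (0.371, 0.286). The straight way at z = 0.25 stays clear of the mug.

Emit:
apply_moves([
  [-12, -6, 0, 0],
  [-25, -12, 0, 0],
  [-30, -14, 0, 0],
  [-30, -14, 0, 0],
  [-30, -14, 0, 0],
], grip=10)

```text
time: 1.1
position: [0.3121, 0.4868, 0.2501]
tcp_rot: [0.0, 0.172, 0.985, 0.0]
force: [-0.2, -0.6, 0.1]
gripper_width: 0.0128
finger_force: 0.0
```

Emit:
apply_moves([
  [-30, -14, 0, 0],
  [-30, -14, 0, 0],
  [-30, -14, 0, 0],
  [-30, -14, 0, 0],
  [-30, -14, 0, 0],
])

```text
time: 1.6
position: [0.4294, 0.37, 0.2501]
tcp_rot: [0.0, 0.172, 0.985, 0.0]
force: [0.3, -0.1, 0.1]
gripper_width: 0.01
finger_force: 0.0
```

Emit:
apply_moves([
  [-30, -14, 0, 0],
  [-30, -14, 0, 0],
  [-30, -14, 0, 0],
  [-20, -10, 0, 0],
  [0, 0, 0, 0],
])

```text
time: 2.1
position: [0.5159, 0.283, 0.2499]
tcp_rot: [0.0, 0.174, 0.985, -0.0]
force: [-0.8, -0.9, -0.5]
gripper_width: 0.0102
finger_force: 0.0
```

```bash
python3 - <<'E'
from h import *
s=manip.read_state(); print(s['time'],s['position'])
Z={'jar_left_top':.106,'jar_mid_top':.106,'jar_right_top':.106,'small_cup_top':.056}
im,d=optics.capture('wrist'); im=im[:,:,::-1].copy()
for n,z in Z.items():
    for r in spot_point('wrist',n)[:3]:
        u,v=r['at']; print(n,round(r['conf'],2),np.round(r['at']),atz('wrist',u,v,z).round(3)); cv2.circle(im,(int(u),int(v)),3,(255,0,0),2)
k=optics.calibration('wrist');P=np.array(k['pose'])
v,u=np.mgrid[:480,:640]
X=np.stack([(u-k['cx'])/k['fx']*d,-(v-k['cy'])/k['fy']*d,-d],-1)@P[:3,:3].T+P[:3,3]
m=((abs(X[...,2]-.106)<.005)&(d>0)).astype(np.uint8)
n,l,st,c=cv2.connectedComponentsWithStats(m)
for i in range(1,n):
    if st[i,4]>300: print('z106 blob',st[i],X[l==i].mean(0).round(3),np.ptp(X[l==i],axis=0).round(3))
cv2.imwrite('pics/w1.png',im)
E
```

```text
2.1 [0.51592047 0.28296176 0.24988873]
jar_left_top 0.9 [389. 246.] [0.541 0.333 0.106]
jar_mid_top 0.74 [300. 279.] [0.543 0.256 0.106]
jar_mid_top 0.26 [216. 316.] [0.551 0.176 0.106]
jar_right_top 0.98 [215. 320.] [0.554 0.174 0.106]
jar_right_top 0.4 [263.  63.] [0.382 0.289 0.106]
z106 blob [  0 166  40 166 832] [0.447 0.048 0.102] [0.123 0.083 0.004]
z106 blob [ 361  214   54   54 2259] [0.536 0.335 0.106] [0.044 0.044 0.008]
z106 blob [ 274  254   52   49 1570] [0.539 0.258 0.106] [0.043 0.043 0.008]
z106 blob [ 190  292   53   40 1541] [0.546 0.178 0.106] [0.039 0.044 0.008]
```

View pics/w1.png

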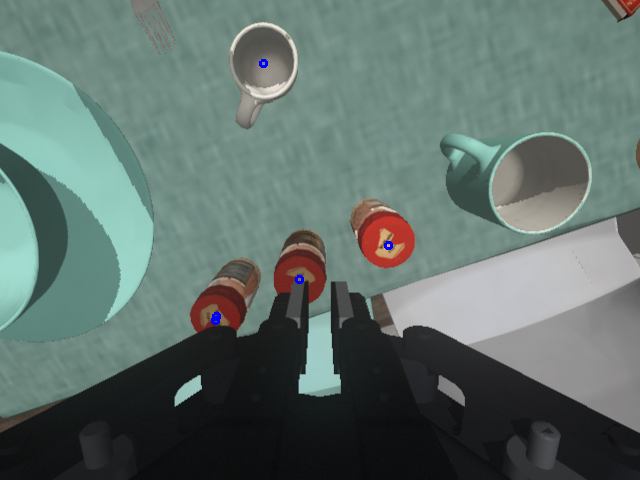

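The wrist view confirms it: the three caps sit at (388,241), (299,279) and (216,318), the cup mouth at about (264,58) and the mug at (540,182). The middle cap is at about (0.544, 0.255).

Emit:
apply_moves([
  [-18, -8, 0, 0],
  [-18, -9, 0, 0],
  [0, 0, 15, 0],
  [0, 0, 25, 0],
  [0, 0, 25, 0],
])

```text
time: 2.85
position: [0.5419, 0.2581, 0.1846]
tcp_rot: [0.0, 0.172, 0.985, 0.0]
force: [0.3, -0.1, 0.6]
gripper_width: 0.0098
finger_force: 0.0
```

Emit:
apply_moves([
  [0, 0, 20, 0],
  [0, 0, 13, 0],
  [0, 0, 0, 0],
  [0, 0, 0, 0],
  [0, 0, 0, 0],
])

```text
time: 3.35
position: [0.5427, 0.2578, 0.1531]
tcp_rot: [0.001, 0.172, 0.985, 0.0]
force: [0.7, 0.2, -0.6]
gripper_width: 0.0101
finger_force: 0.0
```

```bash
python3 - <<'E'
from h import *
s=manip.read_state(); print(s['time'],s['position'])
for c in ('wrist','scene'):
    im,d=optics.capture(c); im=im[:,:,::-1].copy()
    for n,z in {'jar_mid_top':.106,'jar_left_top':.106,'jar_right_top':.106,'small_cup_top':.056}.items():
        for r in spot_point(c,n)[:2]: print(c,n,round(r['conf'],2),np.round(r['at']),atz(c,*r['at'],z).round(3))
    if c=='scene': cv2.imwrite('pics/s2.png',cv2.resize(im[130:370,240:500],None,fx=2,fy=2))
E
```

```text
3.35 [0.54268034 0.25775471 0.15313018]
wrist jar_mid_top 0.56 [316. 288.] [0.547 0.253 0.106]
wrist jar_left_top 0.72 [455. 227.] [0.54  0.331 0.106]
wrist jar_left_top 0.58 [406. 199.] [0.517 0.311 0.106]
wrist jar_right_top 0.7 [186. 347.] [0.556 0.172 0.106]
scene jar_mid_top 0.72 [364. 232.] [0.539 0.334 0.106]
scene jar_mid_top 0.61 [392. 255.] [0.542 0.251 0.106]
scene jar_left_top 0.94 [368. 233.] [0.542 0.328 0.106]
scene jar_right_top 0.95 [426. 275.] [0.558 0.177 0.106]
scene small_cup_top 0.63 [306. 297.] [0.374 0.283 0.056]
```

View pics/s2.png

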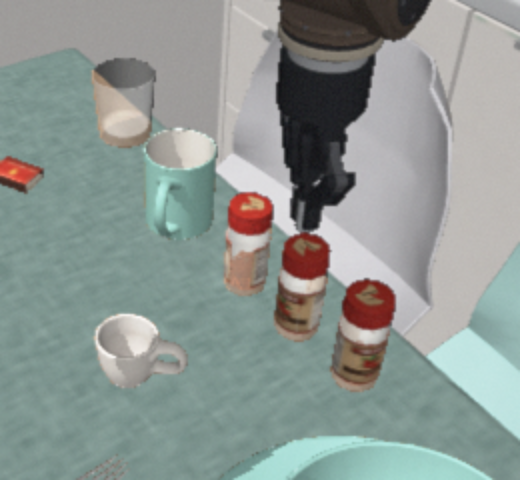

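The crop shows the fingertips at (308,222), just above the middle cap at (305,245), with the outer jars clear. I'll correct by a few millimetres and hold.

Emit:
apply_moves([
  [-4, -2, 1, 0],
  [0, 0, 0, 0],
  [0, 0, 0, 0],
  [0, 0, 0, 0],
  [0, 0, 0, 0],
])

```text
time: 4.35
position: [0.5454, 0.2542, 0.151]
tcp_rot: [-0.0, 0.172, 0.985, 0.0]
force: [-0.9, -1.3, 0.5]
gripper_width: 0.01
finger_force: 0.0
```

Emit:
apply_moves([
  [0, 0, 0, 0],
  [0, 0, 0, 0],
  [0, 0, 0, 0],
  [0, 0, 0, 0],
  [0, 0, 0, 0],
])

```text
time: 4.85
position: [0.5454, 0.2542, 0.151]
tcp_rot: [0.0, 0.172, 0.985, 0.0]
force: [0.6, -0.7, 0.5]
gripper_width: 0.0104
finger_force: 0.0
```

Emit:
apply_moves([
  [0, 0, 0, 0],
  [0, 0, 0, 0],
  [0, 0, 0, 0],
  [0, 0, 0, 0],
  [0, 0, 0, 0],
])

```text
time: 5.35
position: [0.5454, 0.2542, 0.151]
tcp_rot: [0.0, 0.172, 0.985, 0.0]
force: [0.8, -0.2, -0.9]
gripper_width: 0.01
finger_force: 0.0
```

Emit:
apply_moves([
  [0, 0, 0, 0],
  [0, 0, 0, 0],
  [0, 0, 0, 0],
  [0, 0, 0, 0],
  [0, 0, 0, 0],
])

```text
time: 5.85
position: [0.5454, 0.2542, 0.151]
tcp_rot: [0.0, 0.172, 0.985, 0.0]
force: [-1.1, 0.5, -0.3]
gripper_width: 0.0102
finger_force: 0.0
```

Emit:
apply_moves([
  [0, 0, 0, 0],
  [0, 0, 0, 0],
  [0, 0, 0, 0],
  [0, 0, 0, 0],
  [0, 0, 0, 0],
])

```text
time: 6.35
position: [0.5454, 0.2542, 0.151]
tcp_rot: [0.0, 0.172, 0.985, 0.0]
force: [0.3, 0.8, 0.4]
gripper_width: 0.01
finger_force: 0.0
```

Emit:
apply_moves([
  [0, 0, -15, 0],
  [0, 0, -25, 0],
  [0, 0, -25, 0],
  [0, 0, -25, 0],
  [0, 0, -8, 0],
])

```text
time: 6.85
position: [0.546, 0.2544, 0.2514]
tcp_rot: [0.002, 0.172, 0.985, 0.001]
force: [0.3, 1.1, 1.0]
gripper_width: 0.0104
finger_force: 0.0
```

Emit:
apply_moves([
  [15, -3, 0, 0],
  [25, -4, 0, 0],
  [30, -5, 0, 0],
  [30, -5, 0, 0],
  [30, -5, 0, 0],
])

```text
time: 7.35
position: [0.4143, 0.2775, 0.2482]
tcp_rot: [-0.0, 0.172, 0.985, -0.0]
force: [-0.5, 1.1, 1.2]
gripper_width: 0.0096
finger_force: 0.0
```

Emit:
apply_moves([
  [30, -5, 0, 0],
  [15, -3, 0, 0],
  [0, 0, 15, 0],
  [0, 0, 25, 0],
  [0, 0, 25, 0],
])

```text
time: 7.85
position: [0.3709, 0.2854, 0.1832]
tcp_rot: [0.001, 0.172, 0.985, 0.0]
force: [0.6, -0.1, 0.1]
gripper_width: 0.0102
finger_force: 0.0
```

```bash
python3 - <<'E'
from h import *
s=manip.read_state(); print(s['time'],s['position'])
for c in ('wrist','scene','top'):
    im,d=optics.capture(c); im=im[:,:,::-1].copy()
    for r in spot_point(c,'small_cup_top')[:2]: print(c,round(r['conf'],2),np.round(r['at']),atz(c,*r['at'],.056).round(3))
    if c=='wrist': cv2.imwrite('pics/w3.png',im)
E
```

```text
7.85 [0.37090165 0.28540034 0.18322496]
wrist 0.75 [321. 238.] [0.367 0.285 0.056]
scene 0.61 [305. 295.] [0.375 0.289 0.056]
```

View pics/w3.png

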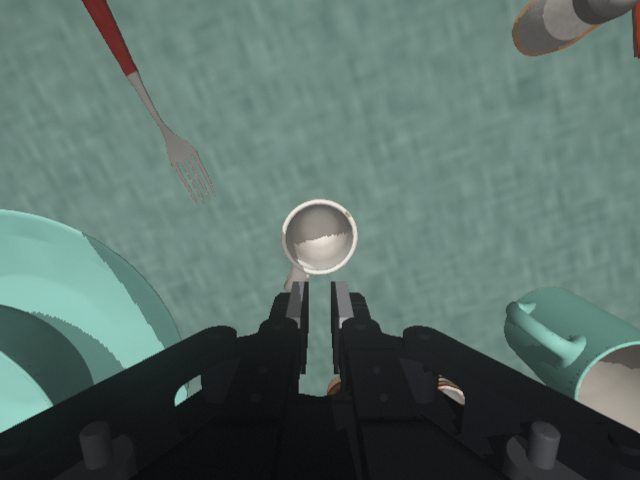

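The wrist view shows the cup mouth centred at (320,237), between the fingers. It measures (0.37, 0.285), within about 4 mm of the tool axis. I'll descend and hold.

Emit:
apply_moves([
  [1, 0, 20, 0],
  [0, 0, 25, 0],
  [0, 0, 20, 0],
  [0, 0, 13, 0],
  [0, 0, 0, 0],
])

```text
time: 8.65
position: [0.3697, 0.2856, 0.1056]
tcp_rot: [-0.0, 0.172, 0.985, -0.0]
force: [0.1, -0.0, 0.1]
gripper_width: 0.01
finger_force: 0.0
```

Emit:
apply_moves([
  [0, 0, 0, 0],
  [0, 0, 0, 0],
  [0, 0, 0, 0],
  [0, 0, 0, 0],
  [0, 0, 0, 0],
])

```text
time: 9.15
position: [0.3698, 0.2857, 0.1063]
tcp_rot: [0.0, 0.172, 0.985, 0.0]
force: [-0.2, 0.0, -1.0]
gripper_width: 0.0102
finger_force: 0.0
```

Emit:
apply_moves([
  [0, 0, 0, 0],
  [0, 0, 0, 0],
  [0, 0, 0, 0],
  [0, 0, 0, 0],
  [0, 0, 0, 0],
])

```text
time: 9.65
position: [0.3697, 0.2856, 0.106]
tcp_rot: [0.0, 0.172, 0.985, 0.0]
force: [-0.8, -0.7, 0.7]
gripper_width: 0.0101
finger_force: 0.0
```

Emit:
apply_moves([
  [0, 0, 0, 0],
  [0, 0, 0, 0],
  [0, 0, 0, 0],
  [0, 0, 0, 0],
  [0, 0, 0, 0],
])

```text
time: 10.15
position: [0.3697, 0.2856, 0.106]
tcp_rot: [0.0, 0.172, 0.985, 0.0]
force: [-0.0, 0.2, -0.4]
gripper_width: 0.0099
finger_force: 0.0
```

Emit:
apply_moves([
  [0, 0, 0, 0],
  [0, 0, 0, 0],
  [0, 0, 0, 0],
  [0, 0, 0, 0],
  [0, 0, 0, 0],
])

```text
time: 10.65
position: [0.3697, 0.2856, 0.106]
tcp_rot: [0.0, 0.172, 0.985, 0.0]
force: [0.4, -1.0, -0.0]
gripper_width: 0.0099
finger_force: 0.0
```

```bash
python3 - <<'E'
from h import *
s=manip.read_state(); print(s['time'],s['position'])
for c in ('wrist','scene'):
    im,d=optics.capture(c); im=im[:,:,::-1].copy()
    for r in spot_point(c,'small_cup_top')[:2]: print(c,round(r['conf'],2),np.round(r['at']),atz(c,*r['at'],.056).round(3))
    if c=='scene': cv2.imwrite('pics/s4.png',cv2.resize(im[130:370,200:460],None,fx=2,fy=2))
E
```

```text
10.65 [0.36968504 0.28564044 0.10602785]
wrist 0.98 [317. 274.] [0.368 0.283 0.056]
scene 0.66 [307. 296.] [0.377 0.284 0.056]
```

View pics/s4.png

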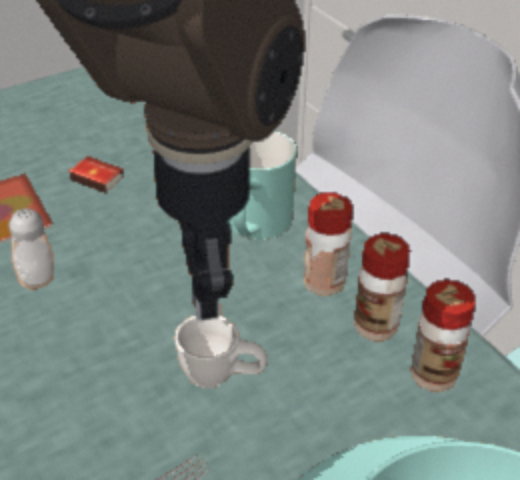

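The crop shows the fingertips at (208,312), over the mouth of the cup at (207,335), and nothing has been touched. The hold lasted over 2 s, so I'll withdraw.

Emit:
apply_moves([
  [0, 0, -15, 0],
  [0, 0, -30, 0],
  [0, 0, -35, 0],
  [0, 0, -35, 0],
  [0, 0, -35, 0],
])

```text
time: 11.35
position: [0.3694, 0.2855, 0.2575]
tcp_rot: [-0.0, 0.172, 0.985, -0.0]
force: [0.9, -0.4, -0.6]
gripper_width: 0.0098
finger_force: 0.0
```

Emit:
apply_moves([
  [0, 0, -20, 0],
  [0, 0, -10, 0],
  [0, 0, 0, 0],
  [0, 0, 0, 0],
  [0, 0, 0, 0],
])

```text
time: 11.85
position: [0.3694, 0.2854, 0.2848]
tcp_rot: [-0.001, 0.172, 0.985, -0.001]
force: [-0.5, -0.7, -1.3]
gripper_width: 0.0103
finger_force: 0.0
```

```bash
python3 - <<'E'
from h import *
s=manip.read_state(); print(s['time'],s['position'],np.abs(s['dq']).max())
p=np.linalg.norm(np.array(s['position'])-[.369,.285,.056]); print(p)
if p>.16: print(manip.job_done())
E
```

```text
11.85 [0.3693842  0.28544412 0.28477101] 0.005919306638330694
0.22877176047497483
the job is handed in; nothing more can be done
None
```

The hand pointed at the middle jar and then the espresso cup for about 2 s each, with no sign of contact in the force readings or pictures, then drew back 23 cm from the cup; the job is handed in, but no verdict came back.

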